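# Load and seal the gas-tight plate chamber

## Task

Seal the culture plates in the small gas-tight chamber for the incubator: push the stack of plates that sticks out of its mouth right in, well clear of the door, then shut the door, hook the roof latch's wire loop over the keeper on the door, and press the lever down over centre until it lies flat and the gasket is squeezed. Keep the plates upright, and do not knock over or shift the bottle and flasks standing round the chamber.

Things in the scene. Friction and masses are not known exactly. Their poses are not given: they have to be found in the camera images.
- chamber: Plate chamber, aluminium-framed clear box 118 (x) x 130 (y) x 80 mm high, fixed to the bench. Origin: centre of its underside. Axes: z up, x from the mouth to the back wall, y left as seen facing the mouth; 'chamber frame' below means these, in mm. Floor z = 14, roof top z = 80, inside of back wall x = 52. A brass gas port stands on the roof at x = 36, y = -40, up to z = 99.
- mouth (a point): Middle of the mouth's lower edge, in the front plane (x = -60, y = 0, z = 14, chamber frame; axes as the chamber's). The mouth is 110 mm wide between two posts. It is also open at the top from the front plane back to a header at x = -48 (z = 66 to 80), so upright fingers can push in as far as that; the roof runs on behind the header.
- plates_center (a point): Centre (half-way up) of the stack of three cream culture plates, one piece: 90 mm diameter, 47 mm high, about 0.1 kg. It stands on the chamber's floor and at the start sticks 15 to 38 mm out of the mouth, in the door's way. Pushed up to the back wall its centre is at x = +7 in the chamber frame; anything beyond x = -10 (10 mm clear of the shut door) is home.
- door_hinge (a point): Middle of the door's vertical hinge line, on the right of the mouth (x = -69, y = -70, z = 48, chamber frame; axes as the chamber's). The hinge line lies in the door panel's mid-plane.
- chamber_door (a joint): Door angle a, rad: 0 = home, gasket squeezed; grows as it swings out. Starts wide open, stays where left. From the hinge it points along (-sin a, +cos a) in the chamber's x, y. Panel 10 mm thick, 2 to 136 mm from the hinge, z = 10 to 86; a flange z = 82 to 86 juts 24 mm inward from its top edge. Unlatched, the springy gasket keeps it 0.035 to 0.06 short of home; the latch draws it in (about 15 N).
- keeper (a point): Keeper seat on the door: where the loop bar's centre lies when latched (x = -80, y = 15, z = 90, chamber frame, door home; axes then as the chamber's). Steel plate 32 mm wide on the door's outer face; the bar bears on its front. A lip 4.5 to 8.5 mm above the seat reaches 7 mm further out (-x) than the seat: the bar must drop in front of it, then is drawn in under it.
- lever_pivot (a point): Middle of the lever's pivot pin, which lies along the chamber's y (x = -12, y = 15, z = 94, chamber frame; axes as the chamber's). The latch's centre line is y = 15.
- latch_lever (a joint): Lever angle, rad: 0 = closed, flat, pointing to the back (+x); pi/2 = upright; to 2.15 = leaning to the front. Steel strip 26 mm wide, 4 mm thick, reaching 66 mm from the pivot. Starts leaning back at 0.75 to 1.15 and stays where left (about 1 N at its end moves it). On a hooked loop it stiffens below about 0.9, passes dead centre near 0.2 (a few N) and snaps to 0.
- latch_loop (a joint): Angle of the wire loop on its pin in the lever, rad. This minus the lever angle = elevation of the loop: 0 level to the front, pi/2 straight up. Stop at 2.85: it leans back on the lever at the start. It swings freely: it falls forward once the lever is somewhere past 1.2 to 1.5. With the lever below 1.65 its bar lies on top of the keeper's lip; at 1.75 to 2.1 it drops in front of the keeper.
- loop_bar (a point): Middle of the loop's cross bar. 6 mm wire; loop 56 mm wide, legs 25 mm either side of the centre line, outside the lever; 88 mm from its pin to the bar. The pin is in the lever, 20 mm from the pivot, 0.2 rad below the lever's line (to the closing side). Hooked and slack, the legs rest on the door's top edge (z = 86) and the bar hangs 5 to 12 mm below the lip.
- lever_pad (a point): Point on the lever's upper face (its front face when the lever stands open) where it is pressed: 50 mm from the pivot, 16 mm from its end.
- bottle_tall: Bystander: tall white bottle with a blue cap, 69 mm diameter, 166 mm high, loose. Origin: centre of its underside.
- flask_plug: Bystander: conical flask with a cotton plug, 60 mm diameter, 134 mm high, loose. Origin: centre of its underside.
- flask_foil: Bystander: conical flask with a foil cap, 58 mm diameter, 107 mm high, loose. Origin: centre of its underside.
There are look-alikes about, which are no part of the job. There is more than one size of the part that bears plates_center; the job needs the smallest.

How it is judged:
By the outcome, as a careful person would: the job done as asked, in the order asked, and still so for the second after the job is handed in, with the robot touching nothing.
It also fails if it takes over 67 s, if anything falls off the work surface, if the arm or the gripper's body presses on something with over 40 N, if the wrist force passes 120 N, or if a joint passes its speed limit or range.

## Robot

A 6-joint arm with a two-finger parallel gripper is mounted at the origin on a cart in front of the work surface, level with it; the furniture and walls round the work are solid. World frame = base frame: x ahead of the robot, y to its left, z up, the work surface at z = 0. Lengths are in m, angles in degrees, forces in N, time in s.
With the tool pointing down it reaches from about 0.375 to 0.925 m from the base axis. Payload 5.7 kg.
Tool frame: the origin (TCP) lies on the centre line of the jaws, within the pads' length; the fingertips stand tips_ahead ahead of it and the grasp point (between the pads) lies 11 mm behind it (tips_ahead is the distance from the TCP to the fingertips, in m); z points along the fingers, y is the line along which they close (so a half turn about z gives the same grasp; the last joint's range is limited). The gripper opens to 88 mm and grips with 3 to 60 N. Pads are 20 mm wide; open, the fingers measure 115 mm over their backs; the gripper's body (75 mm by 178 mm) begins 61 mm behind the grasp point.
Start: joints at [-71.167, 20.558, 86.54, -0, 72.909, -6.595], TCP at [0.258, -0.542, 0.201] pointing down, gripper open.
Joint ranges: [-170.27, 170.27], [-57.76, 135], [12.27, 136.19], [-55.21, 235.2], [11.17, 155.16], [-170.74, 170.74]. Speed limits (degrees/s): [136.94, 136.94, 180, 180, 180, 180].

## Interface

Orientations are given as [roll, pitch, yaw] about the fixed x, y, z axes, in that order (R = Rz(yaw) Ry(pitch) Rx(roll)).
In Python, from rig import sense, get_image, job_done, search_frame, tips_ahead gives the robot as it stands.
- The arm moves only by the tool move_arm, never from a script. Its argument "commands" is a list of rows, each a list of 5 numbers: the opening, from 0 (shut) to 1 (fully open), then the shift along the tool's x, y, z in m, then the turn about the tool's z in degrees. In form: [[gripper, dx, dy, dz, roll], ...]. A call has 1 to 10 rows; each row is the pose to reach, as a shift and turn from the pose commanded when the call began, along the tool's axes at that moment; what a row does not reach only later rows make up. A row lasts 1/10 s, in which the tool goes at most 50 mm and 8.59 degrees, less where a joint would pass 70% of its speed; a pose out of reach is approached as far as the arm can. A call with a gripper value outside its range is refused whole. The fingers move at their own pace and stop on an object; "squeeze" is the grip in N (left out, the last holds). Time passes only in rows, so rows that repeat a pose let the fingers close. It gives the time, the measured TCP pose, the force, the opening and the grip force at its end, in the units of the state.
- sense(): the state, without advancing time (a new reading comes with each control period).
- get_image(name): name is "scene" or "top" or "wrist"; returns a dict with "pixels" (480x640x3 uint8, red, green, blue), "mtx" (3x3 intrinsics, pixels), "k1" (the pictures are not rectified: a ray, as slopes to the right and down, at radius r is drawn at 1 + k1 r^2 times it, then the intrinsics apply), "rvec" (rotation vector, rad) and "tvec" (3), from world to camera coordinates, as OpenCV has them. Camera axes: x right, y down, z forward; pixel columns grow to the right and rows downward; lengths in m; the calibration is good to about 2 mm. A picture is of the moment at which its call begins. There is no depth.
- job_done(): hands the job in; it is judged then, once.
Trained networks look in a picture, given as the dict that the camera call returned (one of the last four; its "shot" number tells which), for a name from the list of things; names that differ only in an ending like _2 or _b are one class to them, and where a whole thing is asked for, a point or a joint stands for the part that bears it (a point fixed in the world has none). Each returns a list of dicts, best first, with "conf" (0 to 1); they miss things now and then, are a little off and sometimes report something else, mostly with a low value. They report only what shows in the picture. A call takes as long as a camera call. They do not tell look-alikes from the thing itself.
- search_frame(label, picture): "location" ([x, y, z] in m, in world coordinates, good to about 4 mm: the middle of the surface that is visible of it).
The state is a dict: "time_s": time; "joint_pos": joint angles; "qd": joint speeds; "effort": joint torques, N m; "position": TCP position; "tcp_rot": TCP orientation; "contact_force": force on the tool from outside, world axes, zero at the start; "ft_torque": the same for the moment, N m; "gripper_width": opening from 0.0 (shut) to 1.0 (fully open); "grasp_force": force on a finger pad.
Only numpy, scipy, OpenCV 4.12 (cv2) and the standard library are available. Lean on these libraries where they do the work, as an engineer would, in place of code of your own. Each camera call takes 0.05 s, during which the arm holds its last target. There are 200 camera calls.

## Working session

There is one attempt and no reset: what is moved stays moved. The work goes in short steps, Python scripts to look and compute and a tool call to move; the robot and the scene stay as the last step left them, time stands still between calls to the robot, and variables do not carry over. Pictures are saved under pics/ and viewed, at most 10 in all, crops included, and the job is handed in when it is done.

Besides the shell and the picture viewer there is one more tool, called in YAML: its name, and indented under it one key for each argument. move_arm: Moves the arm, as the interface text tells. Its arguments: {"type":"object","properties":{"commands":{"type":"array","items":{"type":"array","items":{"type":"number"}}},"squeeze":{"type":"number"}},"required":["commands"]}

```bash
mkdir -p pics; ls; cat > h.py <<'E'
import numpy as np, cv2
from rig import *
def save(n,im): cv2.imwrite('pics/'+n+'.png',im[:,:,::-1])
def proj(P,d):
    R,_=cv2.Rodrigues(np.array(d['rvec'],float)); 
    p=cv2.projectPoints(np.array(P,float).reshape(-1,3),np.array(d['rvec'],float),np.array(d['tvec'],float),np.array(d['mtx'],float),np.array([d['k1'],0,0,0,0.]))[0].reshape(-1,2)
    return p
def back(uv,z,d):
    R,_=cv2.Rodrigues(np.array(d['rvec'],float)); t=np.array(d['tvec'],float).ravel()
    n=cv2.undistortPoints(np.array(uv,float).reshape(-1,1,2),np.array(d['mtx'],float),np.array([d['k1'],0,0,0,0.])).reshape(-1,2)
    c=-R.T@t; out=[]
    for a in n:
        r=R.T@np.array([a[0],a[1],1]); out.append(c+r*(z-c[2])/r[2])
    return np.array(out)
E
python3 - <<'E'
from h import *
s=sense(); print({k:np.round(v,3).tolist() for k,v in s.items()}, tips_ahead)
ds={n:get_image(n) for n in('scene','top')}
save('both',cv2.resize(np.vstack([ds['scene']['pixels'],ds['top']['pixels']])[:, :],(400,600)) ) if 0 else None
for n in ds:
    save(n+'0',ds[n]['pixels'])
    d=ds[n]; R,_=cv2.Rodrigues(np.array(d['rvec'])); print(n,-R.T@np.array(d['tvec']).ravel())
    for l in ['chamber','plates_center','chamber_door','keeper','latch_lever','loop_bar','latch_loop','bottle_tall','flask_plug','flask_foil']:
        print(n,l,[(np.round(x['location'],3).tolist(),round(x['conf'],2),proj(x['location'],d).round()[0].tolist()) for x in search_frame(l,d)][:4])
E
```

```text
pics
{'time_s': 0.0, 'joint_pos': [-71.167, 20.599, 86.6, 0.0, 72.908, -6.594], 'qd': [-0.02, 0.075, -0.033, -0.012, -0.083, 0.024], 'effort': [0.001, -51.537, -27.073, 0.068, 0.035, -0.0], 'position': [0.257, -0.541, 0.2], 'tcp_rot': [-179.893, -0.013, 25.427], 'contact_force': [0.719, 0.566, -1.017], 'ft_torque': [-0.01, 0.004, -0.066], 'grasp_force': 0.0, 'gripper_width': 1.002} 0.008
scene [ 0.88453065 -0.31916241  1.04441771]
scene chamber [([0.579, 0.172, 0.078], 0.64, [328.0, 247.0])]
scene plates_center [([0.543, -0.149, 0.062], 0.89, [227.0, 353.0]), ([0.574, 0.499, 0.067], 0.61, [396.0, 159.0]), ([0.521, 0.234, 0.061], 0.55, [322.0, 221.0])]
scene chamber_door [([0.47, 0.381, 0.056], 0.31, [338.0, 173.0])]
scene keeper [([0.449, 0.153, 0.085], 0.97, [277.0, 224.0]), ([0.58, 0.173, 0.083], 0.55, [329.0, 246.0])]
scene latch_lever [([0.607, 0.232, 0.131], 0.87, [354.0, 222.0])]
scene loop_bar [([0.578, 0.178, 0.08], 0.66, [329.0, 245.0]), ([0.625, 0.222, 0.158], 0.47, [359.0, 222.0])]
scene latch_loop [([0.628, 0.224, 0.16], 0.49, [361.0, 221.0]), ([0.472, 0.376, 0.055], 0.37
[... 504 characters left out ...]
61.0, 255.0]), ([0.554, 0.506, 0.062], 0.66, [148.0, 250.0])]
top chamber_door [([0.443, 0.168, 0.082], 0.74, [312.0, 303.0])]
top keeper [([0.442, 0.158, 0.085], 0.85, [317.0, 303.0])]
top latch_lever [([0.606, 0.237, 0.126], 0.88, [275.0, 217.0]), ([0.541, 0.362, 0.118], 0.43, [211.0, 252.0])]
top loop_bar [([0.625, 0.228, 0.165], 0.75, [278.0, 202.0])]
top latch_loop [([0.621, 0.232, 0.166], 0.78, [276.0, 205.0]), ([0.46, 0.384, 0.06], 0.75, [205.0, 296.0]), ([0.541, 0.364, 0.121], 0.5, [209.0, 252.0])]
top bottle_tall [([0.54, 0.361, 0.12], 0.77, [211.0, 252.0])]
top flask_plug [([0.454, -0.005, 0.068], 0.62, [398.0, 296.0])]
top flask_foil [([0.462, 0.383, 0.062], 0.74, [206.0, 295.0])]
```

View pics/top0.png

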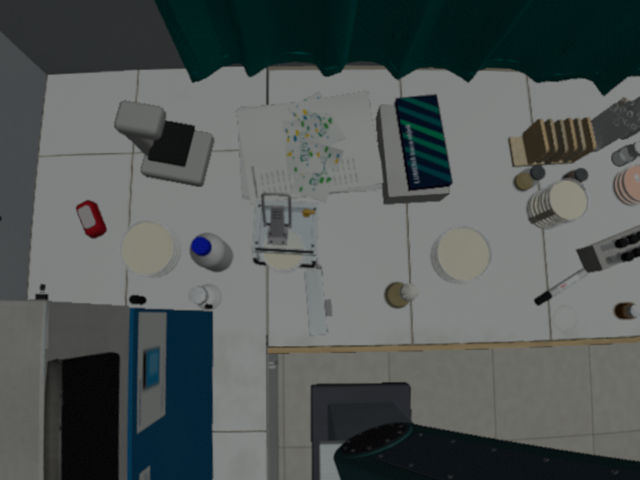

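View pics/scene0.png

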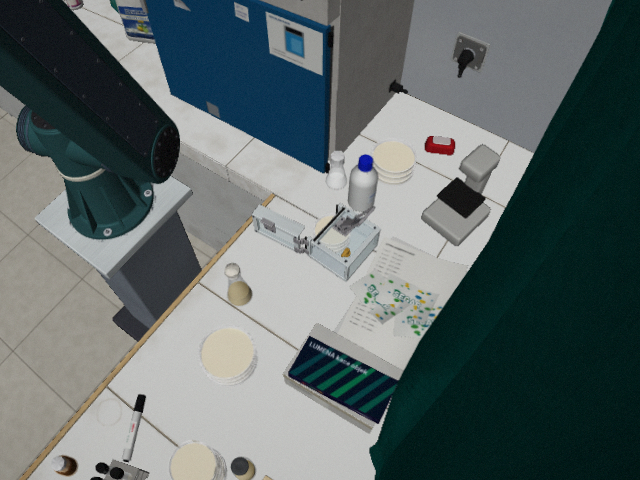

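The top view shows the chamber at (285,235), its mouth towards the robot, with the door open at (316,300). There are three plate stacks: (285,261) in the mouth, (461,255) and (150,248). The one in the mouth is the smallest and fits the description. I'll confirm it in a crop.

```bash
python3 - <<'E'
from h import *
d=get_image('top'); save('top1',cv2.resize(d['pixels'][180:345,185:405],(800,600),interpolation=cv2.INTER_CUBIC))
E
```

```text
(no output)
```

View pics/top1.png

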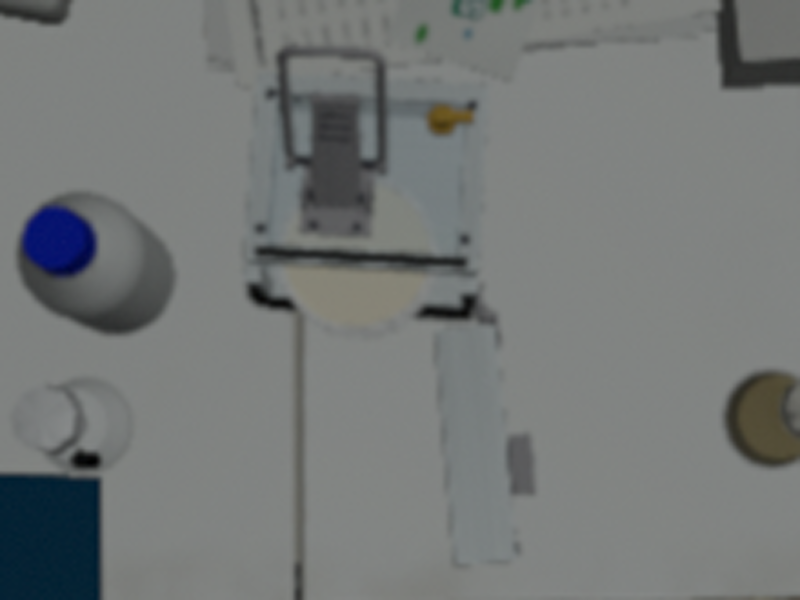

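```bash
python3 - <<'E'
from h import *
d=get_image('top'); print(d['mtx'][0][0],d['k1'])
c=lambda X,Y:(185+X/3.636,180+Y/3.636)
for n,p,z in [('port',(440,119),.099),('hdrL',(257,252),.08),('hdrR',(466,262),.08),('scrBL',(271,93),.08),('scrBR',(473,104),.08),('scrFR',(464,240),.08),('scrFL',(261,229),.08),('gL',(252,292),.08),('gR',(478,308),.08),
 ('dHingeL',(436,335),.086),('dHingeR',(497,326),.086),('dEndR',(516,556),.086),('dEndL',(455,565),.086),('keep1',(510,437),.098),('keep2',(512,494),.098),('keepR1',(529,435),.098),('keepR2',(535,493),.098),('loopL',(284,55),.165),('loopR',(382,58),.165),('brL',(300,232),.084),('brR',(371,236),.084),('leverend1',(314,97),.15),('leverend2',(358,97),.15),('platefront',(358,333),.061),('plateL',(284,275),.061),('plateR',(430,285),.061)]:
    print(n,back([c(*p)],z,d)[0].round(4)*1000)
E
```

```text
462.45290005549555 -0.09934338703528363
port [620.2 177.6  99. ]
hdrL [550.9 279.5  80. ]
hdrR [543.9 164.4  80. ]
scrBL [640.7 272.1  80. ]
scrBR [632.8 159.3  80. ]
scrFR [556.1 165.4  80. ]
scrFL [563.7 277.3  80. ]
gL [528.8 282.2  80. ]
gR [518.3 158.2  80. ]
dHingeL [503.2 181.3  86. ]
dHingeR [507.7 148.1  86. ]
dEndR [383.9 139.9  86. ]
dEndL [379.6 172.6  86. ]
keep1 [447.1 142.4  98. ]
keep2 [416.9 141.9  98. ]
keepR1 [448.  132.3  98. ]
keepR2 [417.3 129.7  98. ]
loopL [639.8 256.2 165. ]
loopR [637.5 206.3 165. ]
brL [561.2 255.4  84. ]
brR [558.4 216.4  84. ]
leverend1 [621.2 242.1 150. ]
leverend2 [620.9 219.4 150. ]
platefront [507.3 225.1  61. ]
plateL [540.4 266.5  61. ]
plateR [533.7 184.6  61. ]
```

The crop confirms the stack: it sits in the mouth at crop (358,290), with its front about 20 mm out. That gives a chamber origin of about (588, 220) mm, yaw about -3.8° and door angle about 1.70. Next I'll write a helper for the moves.

```bash
cat >> h.py <<'E'
C=np.array([588.,220.]); YAW=-3.8
def ch2w(p):
    a=np.radians(YAW); x,y=p[0],p[1]
    return np.array([C[0]+x*np.cos(a)-y*np.sin(a),C[1]+x*np.sin(a)+y*np.cos(a),p[2]])/1000
def w2ch(p):
    a=np.radians(YAW); d=np.array(p)*1000; x,y=d[0]-C[0],d[1]-C[1]
    return np.array([x*np.cos(a)+y*np.sin(a),-x*np.sin(a)+y*np.cos(a),d[2]])
def to(p,base=None):
    from scipy.spatial.transform import Rotation as Ro
    s=sense(); R=Ro.from_euler('xyz',s['tcp_rot'],degrees=True).as_matrix()
    print('shift',(R.T@(ch2w(p)-np.array(s['position']))).round(4),'turn',round(s['tcp_rot'][2]-YAW,2))
E
python3 - <<'E'
from h import *
to((-100,2,240))
E
```

```text
shift [ 0.5392 -0.5968 -0.0389] turn 29.23
```

move_arm:
  commands:
    - [0, 0.05, -0.03, -0.04, 8]
    - [0, 0.1, -0.06, -0.04, 16]
    - [0, 0.15, -0.09, -0.04, 24]
    - [0, 0.19, -0.13, -0.04, 29.2]
    - [0, 0.22, -0.17, -0.04, 29.2]
    - [0, 0.25, -0.21, -0.04, 29.2]
    - [0, 0.28, -0.25, -0.04, 29.2]
    - [0, 0.31, -0.29, -0.04, 29.2]
    - [0, 0.34, -0.33, -0.04, 29.2]
    - [0, 0.37, -0.37, -0.04, 29.2]

```text
time_s: 2.2
position: [0.4251, -0.0859, 0.2414]
tcp_rot: [180.0, -0.1, -3.8]
contact_force: [1.2, 0.4, -0.3]
gripper_width: 0.126
grasp_force: 0.0
```

```bash
python3 - <<'E'
from h import *
to((-100,2,240))
E
```

```text
shift [ 0.0423 -0.318   0.0014] turn 0.0
```

move_arm:
  commands:
    - [0, 0.01, -0.045, 0, 0]
    - [0, 0.015, -0.09, 0, 0]
    - [0, 0.02, -0.135, 0, 0]
    - [0, 0.03, -0.18, 0, 0]
    - [0, 0.035, -0.225, 0, 0]
    - [0, 0.04, -0.27, 0, 0]
    - [0, 0.042, -0.315, 0, 0]
    - [0, 0.042, -0.318, 0, 0]
    - [0, 0.042, -0.318, 0, 0]

```text
time_s: 3.1
position: [0.4875, 0.2276, 0.2408]
tcp_rot: [180.0, 0.0, -3.6]
contact_force: [0.2, -0.7, -0.7]
gripper_width: 0.001
grasp_force: 0.0
```

```bash
python3 - <<'E'
from h import *
to((-100,2,46))
d=get_image('wrist'); save('w1',d['pixels'])
R,_=cv2.Rodrigues(np.array(d['rvec'])); print(-R.T@np.array(d['tvec']).ravel())
for l,z in [('header front L,R',0)]:
  print(proj([ch2w(p) for p in [(-48,55,80),(-48,-55,80),(-60,55,80),(-60,-55,80),(36,-40,99),(59,65,80),(-37,2,61),(-82,2,61),(-12,15,94)]],d).round(0).tolist())
E
```

```text
shift [ 0.0009 -0.0012  0.1948] turn 0.18
[0.55810212 0.22352949 0.42461546]
[[252.0, 156.0], [386.0, 156.0], [252.0, 170.0], [385.0, 171.0], [374.0, 41.0], [234.0, 14.0], [316.0, 142.0], [316.0, 194.0], [299.0, 109.0]]
```

View pics/w1.png

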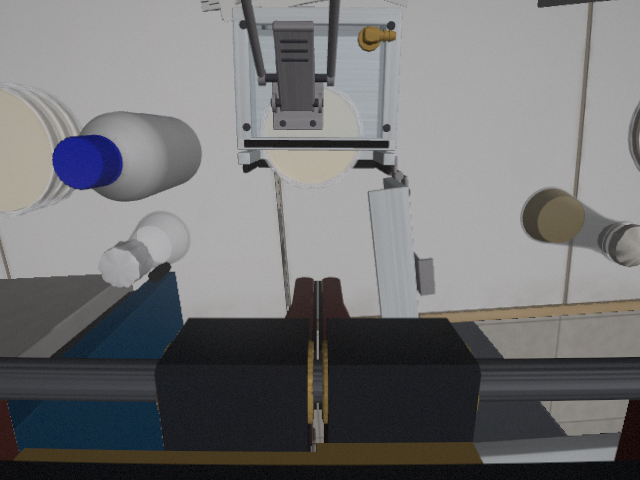

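The wrist view shows the port at about (372,34), the header front at row 152 and the plate front at (312,187). The chamber is about 4 mm farther on than I had it, so I'll set C=(592, 221.5). The plate centre is then at about x=-35, y=3.

```bash
sed -i 's/C=np.array(\[588.,220.\])/C=np.array([592.,221.5])/' h.py; python3 - <<'E'
from h import *
to((-102,3,46)); print(w2ch(sense()['position']))
E
```

```text
shift [ 0.0029 -0.0051  0.1949] turn 0.09
[-104.73138041   -1.95623625  240.86423696]
```

move_arm:
  commands:
    - [0, 0.003, -0.005, 0.045, 0]
    - [0, 0.003, -0.005, 0.09, 0]
    - [0, 0.003, -0.005, 0.135, 0]
    - [0, 0.003, -0.005, 0.18, 0]
    - [0, 0.003, -0.005, 0.195, 0]
    - [0, 0.003, -0.005, 0.195, 0]
    - [0, 0.012, -0.005, 0.195, 0]
    - [0, 0.022, -0.005, 0.195, 0]

```text
time_s: 3.95
position: [0.5122, 0.2301, 0.0479]
tcp_rot: [-179.9, -0.2, -3.8]
contact_force: [1.3, 1.0, 0.3]
gripper_width: 0.005
grasp_force: 0.0
```

move_arm:
  commands:
    - [0, 0.004, 0, 0, 0]
    - [0, 0.008, 0, 0, 0]
    - [0, 0.012, 0, 0, 0]
    - [0, 0.016, 0, 0, 0]
    - [0, 0.018, 0, 0, 0]
    - [0, 0.018, 0, 0, 0]

```text
time_s: 4.55
position: [0.5283, 0.2293, 0.0461]
tcp_rot: [-180.0, -0.0, -3.8]
contact_force: [0.1, -0.0, 1.0]
gripper_width: 0.003
grasp_force: 0.0
```

```bash
python3 - <<'E'
from h import *
print(w2ch(sense()['position']))
d=get_image('wrist'); e=get_image('scene')
a=d['pixels'][60:360,170:490]; b=e['pixels'][180:300,240:400]
save('w2',np.hstack([cv2.resize(a,(400,375)),cv2.resize(b,(400,375),interpolation=cv2.INTER_CUBIC)]))
E
```

```text
[-64.12495741   3.54063055  46.07639841]
```

View pics/w2.png

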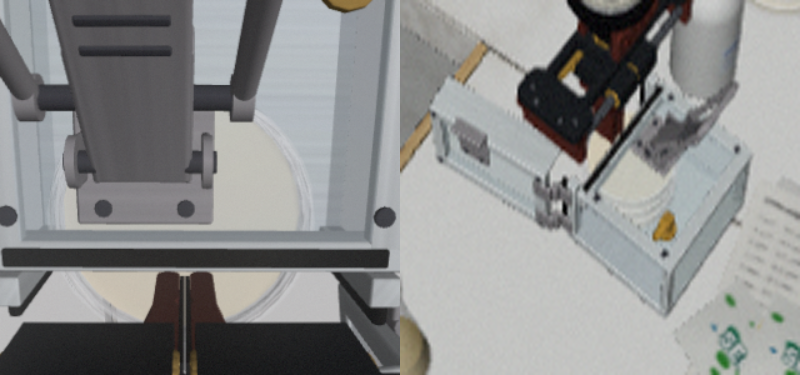

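```bash
python3 - <<'E'
from h import *
d=get_image('wrist')
f=lambda P:((proj([ch2w(p) for p in P],d)-[170,60])*1.25).round(0).tolist()
print('finger',f([(-64,3.5,38),(-54,3.5,38),(-54,3.5,61),(-54,3.5,100),(-54,17,61)]))
print('hdr',f([(-48,0,80),(-48,0,66)]),'port',f([(36,-40,99)]),'pivot',f([(-12,15,94)]))
for c in(-35,-20,-9): print(c,f([(c-45,3,61),(c+45,3,61),(c,48,61),(c,-42,61)]))
e=get_image('scene')
g=lambda P:((proj([ch2w(p) for p in P],e)-[240,180])*[2.5,3.125]).round(0).tolist()
for c in(-35,-20,-9): print(c,g([(c-45,3,61),(c+45,3,61),(c,48,61),(c,-42,61)]))
print(g([(-54,3,61),(-48,65,80),(-48,-65,80),(59,-65,80),(59,65,80)]))
E
```

```text
finger [[185.0, 275.0], [185.0, 251.0], [185.0, 270.0], [185.0, 318.0], [146.0, 270.0]]
hdr [[196.0, 273.0], [195.0, 259.0]] port [[371.0, -39.0]] pivot [[141.0, 162.0]]
-35 [[186.0, 339.0], [186.0, 79.0], [53.0, 217.0], [319.0, 217.0]]
-20 [[186.0, 300.0], [186.0, 29.0], [50.0, 173.0], [322.0, 173.0]]
-9 [[186.0, 270.0], [186.0, -9.0], [48.0, 140.0], [324.0, 140.0]]
-35 [[195.0, 125.0], [271.0, 187.0], [261.0, 117.0], [203.0, 196.0]]
-20 [[208.0, 136.0], [284.0, 198.0], [274.0, 127.0], [216.0, 207.0]]
-9 [[217.0, 143.0], [294.0, 206.0], [283.0, 135.0], [226.0, 215.0]]
[[217.0, 143.0], [262.0, 80.0], [177.0, 194.0], [272.0, 274.0], [354.0, 153.0]]
```

```bash
python3 - <<'E'
from h import *
s=sense();print(s['time_s'],w2ch(s['position']),s['contact_force'])
for n in('wrist','top','scene'):
    d=get_image(n)
    for x in search_frame('plates_center',d): print(n,w2ch(x['location']).round(),round(x['conf'],2))
    if n=='wrist': save('w3',cv2.resize(d['pixels'][240:360,220:420],(800,480),interpolation=cv2.INTER_CUBIC))
E
```

```text
4.75 [-64.72019824   3.42553717  45.97902868] [ 0.2526673  -0.10584937 -0.82300373]
wrist [-64.  17.  58.] 0.68
top [ -31. -364.   63.] 0.77
top [-54. 282.  65.] 0.57
top [-57. -36.  63.] 0.42
scene [-36. 274.  66.] 0.74
scene [ -21. -374.   62.] 0.67
scene [-67.  -7.  63.] 0.47
```

View pics/w3.png

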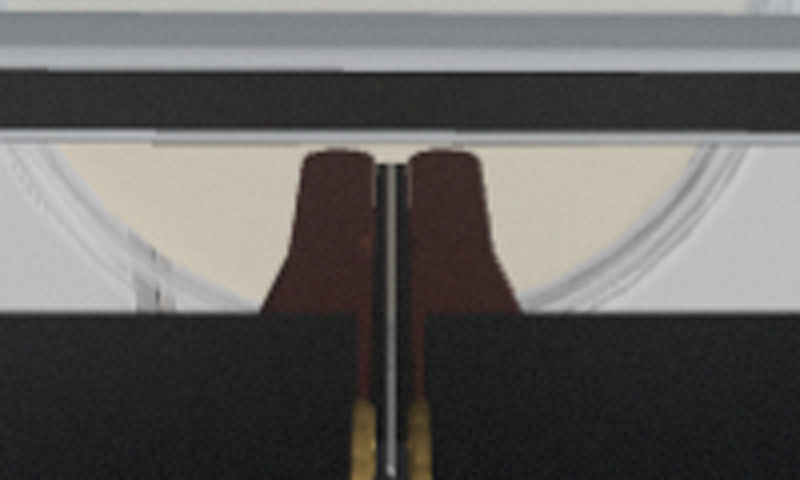

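```bash
python3 - <<'E'
from h import *
d=get_image('scene'); e=get_image('top')
save('s3',np.hstack([cv2.resize(d['pixels'][190:280,285:375],(400,400),interpolation=cv2.INTER_CUBIC),cv2.resize(e['pixels'][200:280,245:325],(400,400),interpolation=cv2.INTER_CUBIC)]))
E
```

```text
(no output)
```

View pics/s3.png

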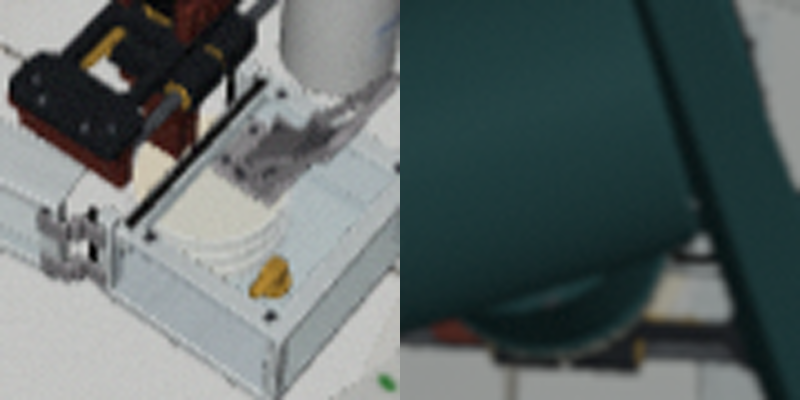

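```bash
python3 - <<'E'
from h import *
e=get_image('scene')
g=lambda P:((proj([ch2w(p) for p in P],e)-[285,190])*4.444).round(0).tolist()
for z in(38,61,75): print(z,g([(-64,3.5,z),(-54,3.5,z),(-54,-8,z),(-74,3.5,z)]))
for z in (61,50,30): print(z,g([(-36-45,3,z),(-36+45,3,z),(-36,-42,z)]),g([(-20-45,3,z),(-20+45,3,z),(-20,-42,z)]))
print(g([(36,-40,99),(-48,65,80),(-48,-65,80),(59,-65,80)]))
d=get_image('wrist')
f=lambda P:((proj([ch2w(p) for p in P],d)-[220,240])*4).round(0).tolist()
for z in(38,61,75): print(z,f([(-64,3.5,z),(-54,3.5,z),(-54,-8,z),(-54,13,z)]))
for z in (61,50,30): print(z,f([(-36-45,3,z),(-36-32,35,z),(-20-45,3,z),(-20-32,35,z),(-20-32,-29,z)]))
E
```

```text
38 [[171.0, 172.0], [185.0, 182.0], [172.0, 196.0], [156.0, 163.0]]
61 [[171.0, 149.0], [186.0, 158.0], [173.0, 172.0], [157.0, 139.0]]
75 [[172.0, 134.0], [186.0, 144.0], [173.0, 158.0], [157.0, 124.0]]
61 [[146.0, 133.0], [281.0, 221.0], [160.0, 233.0]] [[169.0, 148.0], [305.0, 237.0], [184.0, 249.0]]
50 [[146.0, 144.0], [280.0, 232.0], [160.0, 244.0]] [[169.0, 160.0], [304.0, 248.0], [184.0, 260.0]]
30 [[146.0, 165.0], [278.0, 251.0], [160.0, 263.0]] [[169.0, 180.0], [302.0, 267.0], [184.0, 279.0]]
[[277.0, 267.0], [265.0, 70.0], [114.0, 232.0], [283.0, 345.0]]
38 [[391.0, 161.0], [391.0, 84.0], [485.0, 84.0], [313.0, 84.0]]
61 [[391.0, 233.0], [391.0, 147.0], [497.0, 147.0], [304.0, 147.0]]
75 [[391.0, 286.0], [391.0, 194.0], [506.0, 194.0], [297.0, 194.0]]
61 [[396.0, 373.0], [107.0, 267.0], [396.0, 242.0], [100.0, 130.0], [691.0, 130.0]]
50 [[395.0, 330.0], [123.0, 228.0], [395.0, 205.0], [117.0, 99.0], [674.0, 98.0]]
30 [[395.0, 262.0], [147.0, 169.0], [395.0, 147.0], [142.0, 50.0], [648.0, 50.0]]
```

move_arm:
  commands:
    - [0, 0.002, 0, 0, 0]
    - [0, 0.004, 0, 0, 0]
    - [0, 0.004, 0, 0, 0]

```text
time_s: 5.55
position: [0.5323, 0.2289, 0.0461]
tcp_rot: [-180.0, 0.0, -3.8]
contact_force: [-0.2, 0.8, 0.1]
gripper_width: 0.001
grasp_force: 0.0
```

```bash
python3 - <<'E'
from h import *
s=sense();print(w2ch(s['position']),s['contact_force'],s['ft_torque'])
d=get_image('wrist')
p=d['pixels'].astype(int); 
# cream mask: r-b large
m=(p[:,:,0]-p[:,:,2]>18)&(p[:,:,0]>120)
for r in range(60,325,8):
    c=np.where(m[r,200:440])[0]; print(r,c.min()+200 if len(c) else None,c.max()+200 if len(c) else None,len(c))
E
```

```text
[-60.09497509   3.46275784  46.05208223] [-0.21249131  0.84433517  0.12469969] [ 0.0416095  -0.0175425   0.01490055]
60 426 436 11
68 428 439 12
76 435 439 5
84 None None 0
92 None None 0
100 None None 0
108 None None 0
116 None None 0
124 None None 0
132 None None 0
140 None None 0
148 None None 0
156 None None 0
164 None None 0
172 None None 0
180 None None 0
188 None None 0
196 None None 0
204 None None 0
212 None None 0
220 None None 0
228 None None 0
236 None None 0
244 None None 0
252 None None 0
260 None None 0
268 None None 0
276 None None 0
284 None None 0
292 240 388 101
300 247 380 84
308 256 373 61
316 269 360 28
324 None None 0
```

move_arm:
  commands:
    - [0, -0.02, 0, 0, 0]
    - [0, -0.04, 0, 0, 0]
    - [0, -0.06, 0, 0, 0]
    - [0, -0.06, 0, 0, 0]

```text
time_s: 6.0
position: [0.4689, 0.2325, 0.0458]
tcp_rot: [179.9, 0.2, -3.7]
contact_force: [0.1, -0.6, -0.6]
gripper_width: 0.008
grasp_force: 0.0
```

```bash
python3 - <<'E'
from h import *
s=sense();print(w2ch(s['position']),s['contact_force'])
d=get_image('wrist'); save('w4',d['pixels'])
f=lambda P:proj([ch2w(p) for p in P],d).round(0).tolist()
x=w2ch(s['position'])[0]
print('tip',f([(x,3.5,38),(x+10,3.5,38),(x+10,3.5,61)]))
for c in (-36,-20,-5): print(c,f([(c-45,3,61),(c,48,61),(c,-42,61),(c-45,3,14)]))
E
```

```text
[-123.55751086    2.84537185   45.76484636] [ 0.05267372 -0.64174503 -0.61922912]
tip [[316.0, 281.0], [316.0, 262.0], [316.0, 278.0]]
-36 [[318.0, 204.0], [202.0, 89.0], [434.0, 89.0], [317.0, 189.0]]
-20 [[318.0, 165.0], [199.0, 45.0], [436.0, 45.0], [317.0, 158.0]]
-5 [[318.0, 126.0], [197.0, 1.0], [439.0, 2.0], [317.0, 127.0]]
```

View pics/w4.png

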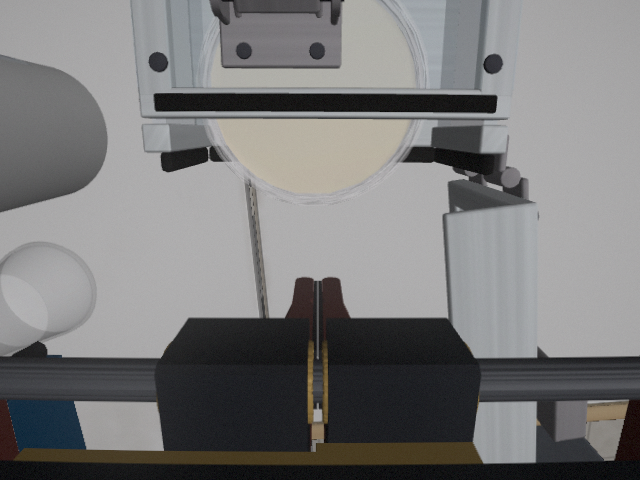

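The stack has not moved: its front is still at row 204, so c≈-36. The closed tips must have passed over it, which means they really stand higher than the nominal 38 mm. I'll touch down on the bench here to find the true tip length.

move_arm:
  commands:
    - [0, 0, 0, 0.01, 0]
    - [0, 0, 0, 0.02, 0]
    - [0, 0, 0, 0.03, 0]
    - [0, 0, 0, 0.03, 0]

```text
time_s: 6.45
position: [0.4713, 0.2323, 0.0141]
tcp_rot: [179.9, 0.2, -3.8]
contact_force: [-0.2, 0.5, -0.1]
gripper_width: 0.004
grasp_force: 0.0
```

move_arm:
  commands:
    - [0, 0, 0, 0.002, 0]
    - [0, 0, 0, 0.004, 0]
    - [0, 0, 0, 0.006, 0]
    - [0, 0, 0, 0.006, 0]

```text
time_s: 6.85
position: [0.4721, 0.2329, 0.01]
tcp_rot: [-180.0, 0.0, -3.8]
contact_force: [0.1, 0.2, 1.1]
gripper_width: 0.008
grasp_force: 0.0
```

move_arm:
  commands:
    - [0, 0, 0, 0.002, 0]
    - [0, 0, 0, 0.004, 0]
    - [0, 0, 0, 0.004, 0]

```text
time_s: 7.15
position: [0.472, 0.2329, 0.0059]
tcp_rot: [180.0, 0.0, -3.8]
contact_force: [0.2, 0.2, 0.2]
gripper_width: 0.004
grasp_force: 0.0
```

move_arm:
  commands:
    - [0, 0, 0, -0.018, 0]
    - [0, 0, 0, -0.018, 0]

```text
time_s: 7.35
position: [0.4735, 0.2334, 0.0254]
tcp_rot: [-179.9, -0.2, -3.8]
contact_force: [0.0, 0.3, -0.1]
gripper_width: 0.004
grasp_force: 0.0
```

```bash
python3 - <<'E'
from h import *
import rig
print(tips_ahead, w2ch(sense()['position']), [k for k in dir(rig) if 'tip' in k])
to((-108,3,25))
d=get_image('wrist'); print(-cv2.Rodrigues(np.array(d['rvec']))[0].T@np.array(d['tvec']).ravel()-np.array(sense()['position']))
# height of tip seen at row 278, if at x offset 0..10
for dx in(0,5,10):
  for dz in(-8,0,8,15,22): print(dx,dz,proj([np.array(sense()['position'])+[dx/1000,0,dz/1000]],d).round(0)[0].tolist(),end=' ')
E
```

```text
0.008 [-119.07186671    4.02107942   25.3890118 ] ['tips_ahead']
shift [0.0111 0.001  0.0004] turn 0.03
[ 0.07033426 -0.00441508  0.18462059]
0 -8 [318.0, 281.0] 0 0 [318.0, 287.0] 0 8 [318.0, 293.0] 0 15 [318.0, 299.0] 0 22 [318.0, 306.0] 5 -8 [317.0, 272.0] 5 0 [317.0, 277.0] 5 8 [317.0, 283.0] 5 15 [317.0, 289.0] 5 22 [317.0, 295.0] 10 -8 [317.0, 262.0] 10 0 [317.0, 267.0] 10 8 [317.0, 273.0] 10 15 [317.0, 278.0] 10 22 [317.0, 283.0]
```

The camera geometry puts the true tips about 15 mm behind the TCP. With TCP z at 25 mm the tips are at about 40 mm, and they clear the floor either way. I'll push now.

move_arm:
  commands:
    - [0, 0.015, 0.001, 0, 0]
    - [0, 0.025, 0.001, 0, 0]
    - [0, 0.031, 0.001, 0, 0]
    - [0, 0.037, 0.001, 0, 0]
    - [0, 0.043, 0.001, 0, 0]
    - [0, 0.049, 0.001, 0, 0]
    - [0, 0.053, 0.001, 0, 0]
    - [0, 0.056, 0.001, 0, 0]
    - [0, 0.056, 0.001, 0, 0]

```text
time_s: 8.3
position: [0.5286, 0.2282, 0.0242]
tcp_rot: [-180.0, -0.0, -3.8]
contact_force: [-0.6, -0.7, 0.4]
gripper_width: 0.0
grasp_force: 0.0
```

```bash
cat >> h.py <<'E'
def cream(d,r0=40,r1=326,c0=200,c1=440):
    p=d['pixels'].astype(int); m=(p[:,:,0]-p[:,:,2]>18)&(p[:,:,0]>120)
    for r in range(r0,r1,10):
        c=np.where(m[r,c0:c1])[0]
        if len(c)>3: print(r,c.min()+c0,c.max()+c0,len(c))
E
python3 - <<'E'
from h import *
s=sense();print(w2ch(s['position']),s['contact_force'])
d=get_image('wrist'); cream(d)
f=lambda P:proj([ch2w(p) for p in P],d).round(0).tolist()
for c in (-36,-20,-5): print(c,f([(c-45,3,61),(c,48,61),(c,-42,61)]))
print(f([(-48,0,80),(-48,0,66)]))
E
```

```text
[-63.73439328   2.53077135  24.15234323] [-0.617292   -0.73134542  0.39090138]
-36 [[317.0, 360.0], [196.0, 253.0], [437.0, 252.0]]
-20 [[317.0, 324.0], [193.0, 210.0], [441.0, 210.0]]
-5 [[317.0, 288.0], [190.0, 168.0], [444.0, 168.0]]
[[326.0, 303.0], [325.0, 288.0]]
```

move_arm:
  commands:
    - [0, 0.002, 0, 0, 0]
    - [0, 0.004, 0, 0, 0]
    - [0, 0.004, 0, 0, 0]

```text
time_s: 8.65
position: [0.5322, 0.228, 0.0241]
tcp_rot: [-180.0, -0.0, -3.8]
contact_force: [-0.3, 0.4, 0.9]
gripper_width: 0.008
grasp_force: 0.0
```

move_arm:
  commands:
    - [0, 0.002, 0, 0, 0]
    - [0, 0.003, 0, 0, 0]
    - [0, 0.003, 0, 0, 0]

```text
time_s: 8.95
position: [0.5321, 0.2278, 0.0239]
tcp_rot: [180.0, 0.3, -3.8]
contact_force: [-6.2, 2.2, 4.8]
gripper_width: 0.007
grasp_force: 3.5
```

move_arm:
  commands:
    - [0, -0.02, 0, 0, 0]
    - [0, -0.04, 0, 0, 0]
    - [0, -0.06, 0, 0, 0]
    - [0, -0.07, 0, 0, 0]

```text
time_s: 9.35
position: [0.4634, 0.2322, 0.024]
tcp_rot: [180.0, 0.1, -3.7]
contact_force: [-0.3, 0.3, 0.7]
gripper_width: 0.005
grasp_force: 0.0
```

```bash
python3 - <<'E'
from h import *
s=sense();print(w2ch(s['position']),s['contact_force'])
d=get_image('wrist'); save('w5',d['pixels']); cream(d)
f=lambda P:proj([ch2w(p) for p in P],d).round(0).tolist()
for c in (-20,-10,-5): print(c,f([(c-45,3,61),(c-45,3,59),(c-33,34,61)]))
print(f([(-48,0,80),(-48,0,66)]))
p=d['pixels']; print([p[r,317].tolist() for r in range(90,180,6)])
E
```

```text
[-129.03674659    2.19366844   24.0131372 ] [-0.25311669  0.34741132  0.65129993]
-20 [[316.0, 153.0], [316.0, 153.0], [225.0, 118.0]]
-10 [[316.0, 123.0], [316.0, 124.0], [224.0, 87.0]]
-5 [[316.0, 108.0], [316.0, 109.0], [223.0, 71.0]]
[[326.0, 98.0], [325.0, 101.0]]
[[176, 178, 183], [64, 66, 67], [171, 169, 171], [173, 176, 179], [178, 182, 185], [177, 182, 185], [176, 178, 182], [177, 181, 184], [31, 28, 30], [33, 33, 33], [27, 27, 27], [183, 182, 183], [183, 182, 182], [183, 183, 184], [185, 184, 184]]
```

View pics/w5.png

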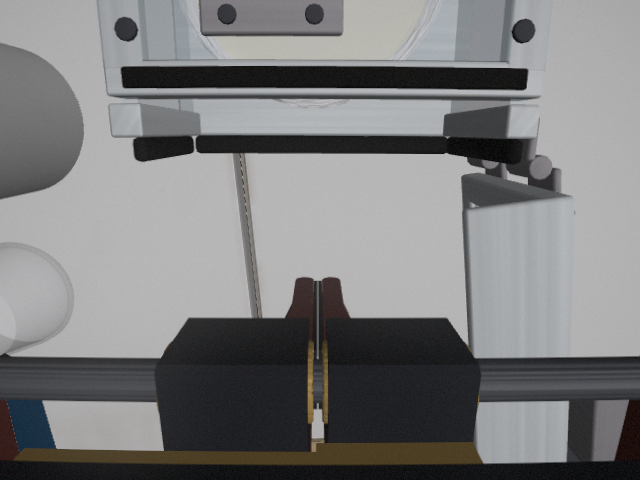

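The plate front is at about row 105, so its centre is at x≈-4 and the stack is home. Next is the door: I'll lift, cross over it and come down on its outer side about 48 mm from the hinge.

move_arm:
  commands:
    - [0, 0, 0, -0.045, 0]
    - [0, 0, 0, -0.09, 0]
    - [0, 0.005, 0.04, -0.09, 0]
    - [0, 0.01, 0.08, -0.09, 0]
    - [0, 0.015, 0.108, -0.09, 0]
    - [0, 0.015, 0.108, -0.08, 0]
    - [0, 0.015, 0.108, -0.045, 0]
    - [0, 0.015, 0.108, -0.018, 0]
    - [0, 0.015, 0.108, -0.018, 0]

```text
time_s: 10.3
position: [0.4707, 0.1237, 0.0392]
tcp_rot: [180.0, 0.3, -3.8]
contact_force: [-0.0, 0.1, 0.6]
gripper_width: 0.008
grasp_force: 0.0
```

```bash
python3 - <<'E'
from h import *
s=sense();p=w2ch(s['position']);print(p,s['contact_force'],s['tcp_rot'])
for a in (1.7,1.5,1.3,1.1,.9,.7,.5,.3,.2,.1,.05,0.02):
    r=48;D=19-2*(1-a/1.7)
    q=np.array([-69-r*np.sin(a)-D*np.cos(a),-70+r*np.cos(a)-D*np.sin(a)]); e=q-p[:2]
    print(a,(e*[1,-1]/1000).round(3))
E
```

```text
[-114.56978202 -105.60471075   39.17698914] [-0.02641355  0.05165289  0.57479674] [179.95913508   0.332661    -3.78903452]
1.7 [ 0.    -0.011]
1.5 [-0.004 -0.02 ]
1.3 [-0.006 -0.031]
1.1 [-0.006 -0.041]
0.9 [-0.003 -0.051]
0.7 [ 0.001 -0.061]
0.5 [ 0.007 -0.069]
0.3 [ 0.015 -0.076]
0.2 [ 0.019 -0.079]
0.1 [ 0.024 -0.082]
0.05 [ 0.026 -0.083]
0.02 [ 0.028 -0.083]
```

move_arm:
  commands:
    - [0, 0, -0.011, 0, 0]
    - [0, -0.004, -0.02, 0, 0]
    - [0, -0.006, -0.031, 0, 0]
    - [0, -0.006, -0.041, 0, 0]
    - [0, -0.003, -0.051, 0, 0]
    - [0, 0.001, -0.061, 0, 0]
    - [0, 0.007, -0.069, 0, 0]
    - [0, 0.011, -0.073, 0, 0]
    - [0, 0.015, -0.076, 0, 0]
    - [0, 0.015, -0.076, 0, 0]

```text
time_s: 11.3
position: [0.4941, 0.199, 0.0421]
tcp_rot: [-180.0, -0.1, -3.8]
contact_force: [0.7, 0.9, 0.3]
gripper_width: 0.004
grasp_force: 0.0
```

```bash
python3 - <<'E'
from h import *
s=sense();p=w2ch(s['position']);print(p,s['contact_force'])
for n in('wrist','scene','top'):
    d=get_image(n)
    for l in('keeper','chamber_door'):
        print(n,l,[(w2ch(x['location']).round().tolist(),round(x['conf'],2)) for x in search_frame(l,d)][:2])
E
```

```text
[-96.15172409 -28.95042445  42.08497205] [0.6597516  0.86817779 0.34159402]
wrist keeper [([-75.0, -2.0, 84.0], 0.6)]
wrist chamber_door [([-73.0, 1.0, 85.0], 0.57)]
scene keeper [([-77.0, 1.0, 86.0], 0.9)]
scene chamber_door [([-71.0, -4.0, 86.0], 0.85)]
top keeper []
top chamber_door []
```

move_arm:
  commands:
    - [0, 0.003, -0.003, 0, 0]
    - [0, 0.006, -0.005, 0, 0]
    - [0, 0.008, -0.006, 0, 0]
    - [0, 0.01, -0.006, 0, 0]
    - [0, 0.01, -0.006, 0, 0]

```text
time_s: 12.25
position: [0.503, 0.2041, 0.042]
tcp_rot: [-180.0, 0.1, -3.8]
contact_force: [-2.5, 2.5, 0.8]
gripper_width: 0.011
grasp_force: 1.1
```

move_arm:
  commands:
    - [0, 0.001, 0, 0, 0]
    - [0, 0.002, 0, 0, 0]
    - [0, 0.002, 0, 0, 0]

```text
time_s: 12.55
position: [0.5033, 0.204, 0.0419]
tcp_rot: [-180.0, 0.2, -3.8]
contact_force: [-5.6, 3.2, 4.2]
gripper_width: 0.004
grasp_force: 3.2
```

The door is up against the gasket. I'll back off, lift, and go round behind the loop.

move_arm:
  commands:
    - [0, -0.03, 0, 0, 0]
    - [0, -0.03, 0, -0.03, 0]
    - [0, -0.03, 0, -0.08, 0]
    - [0, -0.03, 0, -0.13, 0]
    - [0, -0.02, -0.005, -0.173, 0]
    - [0, 0.02, -0.02, -0.173, 0]
    - [0, 0.06, -0.035, -0.173, 0]
    - [0, 0.11, -0.035, -0.173, 0]
    - [0, 0.155, -0.035, -0.173, 0]
    - [0, 0.165, -0.035, -0.173, 0]

```text
time_s: 13.55
position: [0.6775, 0.2267, 0.2145]
tcp_rot: [180.0, -0.2, -3.9]
contact_force: [-0.6, 0.6, -0.3]
gripper_width: 0.006
grasp_force: 0.0
```

```bash
python3 - <<'E'
from h import *
s=sense();p=w2ch(s['position']);print(p,s['contact_force'])
to((78,15,150))
for n in('wrist','scene'):
    d=get_image(n)
    for l in('keeper','loop_bar','latch_lever','plates_center'):
        print(n,l,[(w2ch(x['location']).round().tolist(),round(x['conf'],2)) for x in search_frame(l,d)][:2])
E
```

```text
[ 84.92077557  10.84826966 214.45715188] [-0.58842714  0.64111126 -0.34156838]
shift [-0.0072 -0.0041  0.0644] turn -0.06
wrist keeper [([-85.0, 9.0, 98.0], 0.73)]
wrist loop_bar []
wrist latch_lever [([37.0, 12.0, 144.0], 0.5), ([-79.0, 10.0, 97.0], 0.31)]
wrist plates_center [([-35.0, -317.0, 12.0], 0.88), ([-22.0, 263.0, 63.0], 0.68)]
scene keeper [([-62.0, 4.0, 90.0], 0.79), ([0.0, -19.0, 74.0], 0.48)]
scene loop_bar []
scene latch_lever [([14.0, 8.0, 122.0], 0.55)]
scene plates_center [([-22.0, -370.0, 64.0], 0.86), ([-71.0, 249.0, 62.0], 0.65)]
```

move_arm:
  commands:
    - [0, 0, -0.002, 0.035, 0]
    - [0, 0, -0.002, 0.064, 0]
    - [0, 0, -0.002, 0.064, 0]
    - [0, -0.02, -0.002, 0.064, 0]
    - [0, -0.035, -0.002, 0.064, 0]
    - [0, -0.048, -0.002, 0.064, 0]
    - [0, -0.06, -0.002, 0.064, 0]
    - [0, -0.072, -0.002, 0.064, 0]
    - [0, -0.085, -0.002, 0.064, 0]
    - [0, -0.085, -0.002, 0.064, 0]

```text
time_s: 15.05
position: [0.5855, 0.2354, 0.1512]
tcp_rot: [180.0, 0.1, -3.7]
contact_force: [-0.2, -0.2, -0.6]
gripper_width: -0.001
grasp_force: 0.0
```

```bash
python3 - <<'E'
from h import *
s=sense();p=w2ch(s['position']);print(p,s['contact_force'])
for n in('scene','top'):
    d=get_image(n)
    for l in('loop_bar','latch_loop','latch_lever'):
        print(n,l,[(w2ch(x['location']).round().tolist(),round(x['conf'],2)) for x in search_frame(l,d)][:2])
E
```

```text
[ -7.44621391  13.45383926 151.2069246 ] [-0.16569655 -0.19984276 -0.60114167]
scene loop_bar [([-4.0, -12.0, 124.0], 0.51)]
scene latch_loop []
scene latch_lever [([5.0, -21.0, 78.0], 0.73), ([4.0, 6.0, 124.0], 0.63)]
top loop_bar [([-53.0, 9.0, 107.0], 0.75)]
top latch_loop [([-56.0, 12.0, 105.0], 0.61), ([-46.0, 15.0, 107.0], 0.3)]
top latch_lever [([-45.0, 14.0, 108.0], 0.68)]
```

The top view puts the loop forward at x≈-53, z≈106. Now I'll push the lever from behind.

move_arm:
  commands:
    - [0, 0.04, 0, 0, 0]
    - [0, 0.072, 0, 0, 0]
    - [0, 0.072, 0, 0.02, 0]
    - [0, 0.072, 0, 0.036, 0]
    - [0, 0.05, 0, 0.036, 0]
    - [0, 0.035, 0, 0.036, 0]
    - [0, 0.022, 0, 0.036, 0]
    - [0, 0.012, 0, 0.036, 0]
    - [0, 0.004, 0, 0.036, 0]
    - [0, 0.001, 0, 0.036, 0]

```text
time_s: 16.45
position: [0.5877, 0.2353, 0.1151]
tcp_rot: [-180.0, 0.0, -3.8]
contact_force: [1.8, -0.6, -0.5]
gripper_width: 0.006
grasp_force: 0.5
```

move_arm:
  commands:
    - [0, -0.003, 0, 0, 0]
    - [0, -0.004, 0, 0, 0]
    - [0, -0.004, 0, 0, 0]

```text
time_s: 16.75
position: [0.5846, 0.2355, 0.115]
tcp_rot: [-180.0, 0.0, -3.8]
contact_force: [0.2, 0.9, -0.0]
gripper_width: 0.005
grasp_force: 0.1
```

```bash
python3 - <<'E'
from h import *
s=sense();p=w2ch(s['position']);print(p,s['contact_force'])
for n in('scene','top','wrist'):
    d=get_image(n)
    for l in('loop_bar','latch_loop','latch_lever','lever_pad','keeper'):
        print(n,l,[(w2ch(x['location']).round().tolist(),round(x['conf'],2)) for x in search_frame(l,d)][:2])
E
```

```text
[ -8.30641622  13.46261993 115.02443697] [ 0.15259129  0.85326315 -0.03256235]
scene loop_bar []
scene latch_loop []
scene latch_lever [([-19.0, -5.0, 107.0], 0.59)]
scene lever_pad [([-52.0, -12.0, 102.0], 0.67), ([-17.0, -2.0, 102.0], 0.54)]
scene keeper [([-62.0, -33.0, 88.0], 0.58), ([8.0, -22.0, 78.0], 0.52)]
top loop_bar [([-61.0, 7.0, 100.0], 0.55), ([-50.0, -6.0, 89.0], 0.43)]
top latch_loop [([-66.0, 9.0, 97.0], 0.74)]
top latch_lever [([-61.0, 10.0, 97.0], 0.69)]
top lever_pad [([-61.0, 15.0, 99.0], 0.74)]
top keeper [([-67.0, -0.0, 87.0], 0.75), ([-43.0, -6.0, 89.0], 0.72)]
wrist loop_bar [([-16.0, 41.0, 118.0], 0.86)]
wrist latch_loop [([-20.0, 37.0, 107.0], 0.71)]
wrist latch_lever [([-11.0, 24.0, 116.0], 0.64)]
wrist lever_pad [([-10.0, 25.0, 115.0], 0.67)]
wrist keeper []
```

move_arm:
  commands:
    - [0, -0.002, 0, 0, 0]
    - [0, -0.003, 0, 0, 0]
    - [0, -0.003, 0, 0, 0]
    - [0, -0.003, 0, 0, 0]

```text
time_s: 18.05
position: [0.5815, 0.2357, 0.1151]
tcp_rot: [-180.0, 0.0, -3.8]
contact_force: [0.5, 0.5, 0.7]
gripper_width: 0.009
grasp_force: 0.2
```

move_arm:
  commands:
    - [0, 0.02, 0, 0, 0]
    - [0, 0.06, 0, -0.04, 0]
    - [0, 0.06, 0, -0.09, 0]
    - [0, 0.0, 0, -0.11, 0]
    - [0, -0.04, 0, -0.11, 0]
    - [0, -0.09, 0, -0.11, 0]
    - [0, -0.13, 0, -0.11, 0]
    - [0, -0.14, 0, -0.11, 0]

```text
time_s: 18.85
position: [0.4362, 0.2445, 0.2249]
tcp_rot: [180.0, 0.2, -3.7]
contact_force: [0.3, 0.5, 0.0]
gripper_width: 0.002
grasp_force: 0.0
```

```bash
python3 - <<'E'
from h import *
s=sense();p=w2ch(s['position']);print(p,s['contact_force'])
ds={n:get_image(n) for n in('scene','top','wrist')}
for n,d in ds.items():
    print(n,proj([ch2w(q) for q in [(-80,15,90),(-12,15,94)]],d).round().tolist())
    for l in('loop_bar','latch_loop','latch_lever','lever_pad','keeper'):
        print(n,l,[(w2ch(x['location']).round().tolist(),round(x['conf'],2)) for x in search_frame(l,d)][:2])
w=ds['wrist']['pixels']; sc=ds['scene']['pixels'][190:280,265:365]
save('m1',np.hstack([cv2.resize(w[0:330,150:480],(400,400)),cv2.resize(sc,(400,400),interpolation=cv2.INTER_CUBIC)]))
E
```

```text
[-156.94654783   12.64996713  224.92406154] [0.25657443 0.52089123 0.0390968 ]
scene [[321.0, 210.0], [345.0, 224.0]]
scene loop_bar [([-60.0, -10.0, 99.0], 0.57)]
scene latch_loop [([-58.0, -12.0, 101.0], 0.54)]
scene latch_lever [([-23.0, 8.0, 120.0], 0.65)]
scene lever_pad [([-27.0, 12.0, 116.0], 0.72)]
scene keeper [([-64.0, -1.0, 87.0], 0.76)]
top [[274.0, 267.0], [276.0, 233.0]]
top loop_bar [([-24.0, -11.0, 115.0], 0.54), ([10.0, -27.0, 81.0], 0.22)]
top latch_loop [([8.0, -26.0, 80.0], 0.7)]
top latch_lever [([-17.0, -9.0, 113.0], 0.47)]
top lever_pad []
top keeper [([-60.0, -44.0, 88.0], 0.65)]
wrist [[316.0, 130.0], [316.0, 31.0]]
wrist loop_bar [([-55.0, 25.0, 103.0], 0.57)]
wrist latch_loop [([-57.0, 20.0, 94.0], 0.75)]
wrist latch_lever [([-31.0, 16.0, 113.0], 0.83), ([-37.0, 7.0, 85.0], 0.57)]
wrist lever_pad [([-31.0, 15.0, 112.0], 0.57)]
wrist keeper []
```

View pics/m1.png

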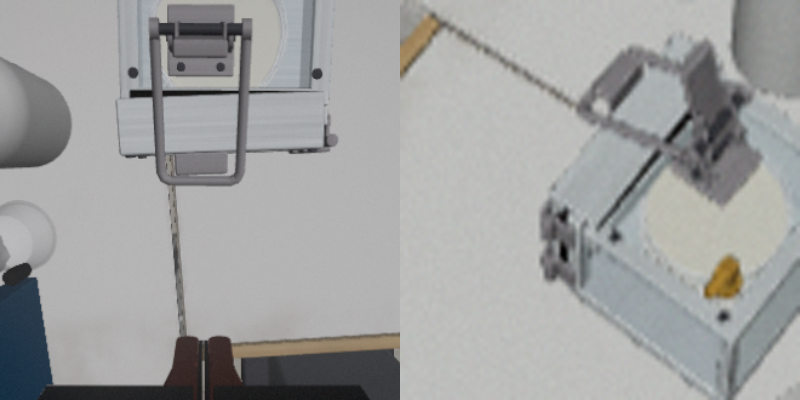

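The wrist crop shows the bar (crop row 181) in front of the keeper, whose front is at crop row 172, with the lever standing open. I'll check this numerically.

```bash
python3 - <<'E'
from h import *
d=get_image('wrist')
f=lambda P:((proj([ch2w(q) for q in P],d)-[150,0])*1.212).round(0).tolist()
print('lip',f([(-87,15,98),(-91,15,98),(-74,82-70+0,86),(-74,66,86)]))
for x,z in [(-104,86),(-100,86),(-98,92),(-96,101),(-100,101)]: print(x,z,f([(x,15,z),(x,43,z),(x,-13,z)]))
for th in(1.6,1.75,1.9,2.05): print(th,'tip',f([(-12+66*np.cos(th),15,94+66*np.sin(th))]),'pin',f([(-12+20*np.cos(th-.2),15+25,94+20*np.sin(th-.2))]))
g=d['pixels'][130:165,300:330].mean(axis=(1,2)); print(g.round().astype(int).tolist())
E
```

```text
lip [[200.0, 173.0], [200.0, 179.0], [205.0, 151.0], [119.0, 151.0]]
-104 86 [[201.0, 199.0], [157.0, 199.0], [244.0, 199.0]]
-100 86 [[201.0, 193.0], [157.0, 193.0], [244.0, 193.0]]
-98 92 [[200.0, 190.0], [156.0, 190.0], [245.0, 190.0]]
-96 101 [[200.0, 188.0], [154.0, 188.0], [247.0, 188.0]]
-100 101 [[200.0, 195.0], [154.0, 195.0], [247.0, 195.0]]
1.6 tip [[200.0, 11.0]] pin [[154.0, 25.0]]
1.75 tip [[200.0, 35.0]] pin [[154.0, 31.0]]
1.9 tip [[200.0, 58.0]] pin [[154.0, 37.0]]
2.05 tip [[200.0, 80.0]] pin [[154.0, 43.0]]
[124, 124, 124, 125, 125, 124, 123, 122, 123, 122, 123, 121, 120, 119, 111, 104, 139, 122, 111, 122, 129, 125, 113, 102, 92, 129, 179, 179, 179, 179, 180, 179, 179, 180, 179]
```

The bar seems to be dropped (x≈-93, z≈86), but the lever is only at about 1.68. I'll push it about 7 mm further from behind, which puts the lever at about 1.87 and settles the hook.

move_arm:
  commands:
    - [0, 0.045, 0, -0.01, 0]
    - [0, 0.09, 0, -0.01, 0]
    - [0, 0.135, 0, -0.01, 0]
    - [0, 0.18, 0, -0.01, 0]
    - [0, 0.21, 0, 0, 0]
    - [0, 0.21, 0, 0.03, 0]
    - [0, 0.21, 0, 0.075, 0]
    - [0, 0.21, 0, 0.11, 0]
    - [0, 0.18, 0, 0.11, 0]
    - [0, 0.155, 0, 0.11, 0]

```text
time_s: 20.8
position: [0.5944, 0.2342, 0.1125]
tcp_rot: [179.9, 0.2, -3.8]
contact_force: [-0.1, 1.0, 0.6]
gripper_width: 0.003
grasp_force: 0.0
```

```bash
python3 - <<'E'
from h import *
s=sense();print(w2ch(s['position']),s['contact_force']); to((-18,13,115))
E
```

```text
[  1.57942227  12.86913289 112.48599782] [-0.1258347   0.99218499  0.61134076]
shift [-0.0196 -0.0001 -0.0024] turn -0.0
```

move_arm:
  commands:
    - [0, -0.005, 0, -0.002, 0]
    - [0, -0.01, 0, -0.002, 0]
    - [0, -0.014, 0, -0.002, 0]
    - [0, -0.017, 0, -0.002, 0]
    - [0, -0.02, 0, -0.002, 0]
    - [0, -0.02, 0, -0.002, 0]
    - [0, -0.02, 0, -0.002, 0]

```text
time_s: 21.5
position: [0.577, 0.2361, 0.1172]
tcp_rot: [-180.0, -0.0, -3.8]
contact_force: [0.7, 0.5, 0.4]
gripper_width: 0.009
grasp_force: 0.3
```

move_arm:
  commands:
    - [0, 0.02, 0, 0, 0]
    - [0, 0.06, 0, -0.04, 0]
    - [0, 0.06, 0, -0.09, 0]
    - [0, 0.0, 0, -0.11, 0]
    - [0, -0.04, 0, -0.11, 0]
    - [0, -0.09, 0, -0.11, 0]
    - [0, -0.13, 0, -0.11, 0]
    - [0, -0.135, 0, -0.11, 0]

```text
time_s: 22.3
position: [0.436, 0.2444, 0.2268]
tcp_rot: [179.9, 0.2, -3.7]
contact_force: [0.7, 0.9, 0.4]
gripper_width: 0.008
grasp_force: 0.0
```

```bash
python3 - <<'E'
from h import *
s=sense();print(w2ch(s['position']),s['contact_force'])
d=get_image('wrist')
f=lambda P:proj([ch2w(q) for q in P],d).round(0).tolist()
for x,z in [(-100,86),(-96,86),(-96,101),(-87,98)]: print(x,z,f([(x,15,z),(x,43,z),(x,-13,z)]))
for th in(1.6,1.75,1.9,2.05): print(th,'tip',f([(-12+66*np.cos(th),15,94+66*np.sin(th))]),'pin',f([(-12+20*np.cos(th-.2),15+25,94+20*np.sin(th-.2))]),'bar86',round(-12+20*np.cos(th-.2)-83.5,1))
g=d['pixels'][:,310:322].mean(axis=(1,2)).round().astype(int); print(g[0:180].tolist())
p=d['pixels'].mean(axis=2)
for r in(146,150,154): print(r,np.where(p[r,230:400]<135)[0][[0,-1]]+230 if (p[r,230:400]<135).any() else '')
for l in('loop_bar','latch_loop','latch_lever','lever_pad'):
  print(l,[(w2ch(x['location']).round().tolist(),round(x['conf'],2)) for x in search_frame(l,d)][:2])
E
```

```text
[-157.1362671    12.53051903  226.80962647] [0.74260889 0.85281562 0.40133963]
-100 86 [[314.0, 151.0], [278.0, 151.0], [351.0, 151.0]]
-96 86 [[314.0, 145.0], [278.0, 145.0], [351.0, 146.0]]
-96 101 [[314.0, 146.0], [276.0, 146.0], [352.0, 146.0]]
-87 98 [[314.0, 133.0], [276.0, 133.0], [352.0, 134.0]]
1.6 tip [[314.0, -2.0]] pin [[276.0, 11.0]] bar86 -92.1
1.75 tip [[314.0, 17.0]] pin [[276.0, 16.0]] bar86 -95.1
1.9 tip [[314.0, 37.0]] pin [[276.0, 21.0]] bar86 -98.1
2.05 tip [[314.0, 55.0]] pin [[276.0, 26.0]] bar86 -101.0
[125, 126, 127, 128, 128, 127, 126, 127, 125, 122, 123, 125, 126, 127, 81, 54, 57, 59, 60, 54, 48, 43, 33, 29, 56, 92, 91, 92, 91, 91, 91, 91, 91, 90, 103, 118, 119, 119, 117, 112, 110, 111, 109, 108, 107, 107, 107, 96, 72, 85, 124, 127, 129, 130, 129, 86, 115, 182, 182, 182, 182, 182, 182, 182, 174, 142, 168, 151, 24, 20, 20, 76, 144, 174, 175, 175, 174, 174, 176, 175, 174, 173, 176, 177, 177, 178, 178, 179, 178, 176, 176, 177, 175, 175, 178, 181, 179, 175, 174, 173, 174, 173, 174, 175, 178, 179, 178, 175, 174, 173, 176, 178, 176, 178, 177, 178, 175, 164, 121, 127, 134, 126, 126, 126, 126, 127, 125, 125, 124, 124, 123, 124, 122, 120, 121, 114, 99, 141, 181, 180, 161, 108, 120, 127, 129, 117, 107, 93, 112, 181, 182, 181, 181, 181, 181, 181, 181, 181, 182, 181, 181, 181, 182, 181, 181, 181, 181, 181, 181, 181, 182, 181, 181, 181, 181, 181, 181, 181, 182, 181]
146 [284 344]
150 [291 293]
154 [292 293]
loop_bar [([-55.0, 21.0, 103.0], 0.74), ([-63.0, 5.0, 84.0], 0.74)]
latch_loop [([-60.0, 18.0, 96.0], 0.66)]
latch_lever [([-32.0, 15.0, 113.0], 0.97), ([-57.0, 25.0, 102.0], 0.4)]
lever_pad [([-32.0, 14.0, 110.0], 0.91)]
```

The bar is at x≈-95.5, in front of the lip (about -90) with a visible gap. That fits the dropped position at lever≈1.84. Now I'll press the lever closed from the front.

move_arm:
  commands:
    - [0, 0.045, 0, 0, 0]
    - [0, 0.09, 0, 0.01, 0]
    - [0, 0.092, 0, 0.055, 0]
    - [0, 0.092, 0, 0.1, 0]
    - [0, 0.092, 0, 0.107, 0]
    - [0, 0.105, 0, 0.107, 0]
    - [0, 0.12, 0, 0.107, 0]
    - [0, 0.135, 0, 0.105, 0]
    - [0, 0.148, 0, 0.102, 0]
    - [0, 0.155, 0, 0.101, 0]

```text
time_s: 23.55
position: [0.6007, 0.2351, 0.1293]
tcp_rot: [-179.9, -0.3, -3.8]
contact_force: [-0.9, 0.2, -0.2]
gripper_width: 0.007
grasp_force: 0.3
```

```bash
python3 - <<'E'
from h import *
s=sense();print(w2ch(s['position']),s['contact_force'])
for n in('wrist','scene'):
    d=get_image(n)
    for l in('loop_bar','latch_lever'): print(n,l,[(w2ch(x['location']).round().tolist(),round(x['conf'],2)) for x in search_frame(l,d)][:2])
for X,z in((9.5,119),(20,109),(27,96),(30,85),(30,79)): to((X,13,z))
E
```

```text
[  7.79697424  14.1708248  129.28925979] [-0.87193797  0.18824964 -0.19669386]
wrist loop_bar [([-2.0, -4.0, 112.0], 0.76)]
wrist latch_lever [([7.0, 13.0, 113.0], 0.75)]
scene loop_bar [([-39.0, -12.0, 101.0], 0.54)]
scene latch_lever [([-1.0, -1.0, 110.0], 0.58)]
shift [0.0061 0.0005 0.0075] turn 0.04
shift [0.0166 0.0006 0.0175] turn 0.04
shift [0.0236 0.0006 0.0305] turn 0.04
shift [0.0266 0.0006 0.0415] turn 0.04
shift [0.0266 0.0006 0.0475] turn 0.04
```

move_arm:
  commands:
    - [0, 0.006, 0, 0.006, 0]
    - [0, 0.012, 0, 0.012, 0]
    - [0, 0.016, 0, 0.017, 0]
    - [0, 0.02, 0, 0.023, 0]
    - [0, 0.023, 0, 0.03, 0]
    - [0, 0.023, 0, 0.03, 0]

```text
time_s: 24.45
position: [0.619, 0.2328, 0.0944]
tcp_rot: [180.0, 0.1, -3.8]
contact_force: [0.3, 0.5, -0.2]
gripper_width: 0.01
grasp_force: 0.0
```

move_arm:
  commands:
    - [0, 0.002, 0, 0.004, 0]
    - [0, 0.003, 0, 0.008, 0]
    - [0, 0.003, 0, 0.012, 0]
    - [0, 0.003, 0, 0.015, 0]
    - [0, 0.003, 0, 0.015, 0]

```text
time_s: 24.95
position: [0.622, 0.2329, 0.0804]
tcp_rot: [180.0, 0.1, -3.8]
contact_force: [0.0, -0.2, 0.8]
gripper_width: 0.005
grasp_force: 0.0
```

move_arm:
  commands:
    - [0, 0, 0, 0.002, 0]
    - [0, 0, 0, 0.004, 0]
    - [0, 0, 0, 0.006, 0]
    - [0, 0, 0, 0.006, 0]

```text
time_s: 25.35
position: [0.6226, 0.2331, 0.0757]
tcp_rot: [-180.0, -0.0, -3.8]
contact_force: [-1.2, -0.5, 3.8]
gripper_width: 0.01
grasp_force: 2.0
```

```bash
python3 - <<'E'
from h import *
s=sense();print(w2ch(s['position']),s['contact_force'])
for n in('wrist','scene','top'):
    d=get_image(n)
    for l in('loop_bar','latch_lever','lever_pad','keeper'): print(n,l,[(w2ch(x['location']).round().tolist(),round(x['conf'],2)) for x in search_frame(l,d)][:2])
E
```

```text
[29.78452149 13.55594751 75.70365085] [-1.16037566 -0.48530886  3.81543879]
wrist loop_bar [([-24.0, 132.0, 85.0], 0.49)]
wrist latch_lever [([48.0, 15.0, 98.0], 0.85)]
wrist lever_pad [([49.0, 13.0, 97.0], 0.59)]
wrist keeper [([-49.0, 11.0, 83.0], 0.79)]
scene loop_bar [([-67.0, 31.0, 91.0], 0.66), ([-24.0, 8.0, 92.0], 0.58)]
scene latch_lever [([-20.0, 7.0, 96.0], 0.65)]
scene lever_pad [([-25.0, 11.0, 94.0], 0.55)]
scene keeper []
top loop_bar [([-15.0, 35.0, 94.0], 0.43), ([-47.0, 54.0, 87.0], 0.39)]
top latch_lever [([-5.0, 18.0, 98.0], 0.74)]
top lever_pad [([-3.0, 18.0, 96.0], 0.65)]
top keeper [([-46.0, 53.0, 85.0], 0.43)]
```

move_arm:
  commands:
    - [0, 0, 0, 0.002, 0]
    - [0, 0, 0, 0.004, 0]
    - [0, 0, 0, 0.004, 0]

```text
time_s: 26.4
position: [0.6228, 0.2332, 0.0751]
tcp_rot: [-180.0, -0.1, -3.8]
contact_force: [-8.6, -3.3, 27.9]
gripper_width: 0.005
grasp_force: 13.8
```

move_arm:
  commands:
    - [0, 0, 0, -0.02, 0]
    - [0, 0, 0, -0.06, 0]
    - [0, 0, 0, -0.1, 0]
    - [0, -0.04, 0, -0.14, 0]
    - [0, -0.08, 0, -0.15, 0]
    - [0, -0.12, 0, -0.15, 0]
    - [0, -0.16, 0, -0.15, 0]
    - [0, -0.18, 0, -0.15, 0]

```text
time_s: 27.2
position: [0.4392, 0.2447, 0.221]
tcp_rot: [180.0, 0.1, -3.7]
contact_force: [0.5, 0.4, -1.2]
gripper_width: 0.004
grasp_force: 0.0
```

```bash
python3 - <<'E'
from h import *
s=sense();print(w2ch(s['position']),s['contact_force'])
d=get_image('wrist')
f=lambda P:proj([ch2w(q) for q in P],d).round(0).tolist()
print('bar latched',f([(-80,15,90),(-80,43,90),(-80,-13,90)]),'lip',f([(-87,15,98)]),'levertip',f([(54,15,96)]),'plate front',f([(-4-45,0,61)]),'doortop out',f([(-74,50,86)]))
p=d['pixels'].mean(axis=2); print(p[40:180,305:325].mean(axis=1).round().astype(int).tolist())
print('doorcol',p[90:180,[255,262]].mean(axis=1).round().astype(int).tolist(),'right',p[90:180,[375,382]].mean(axis=1).round().astype(int).tolist())
for n in('wrist','scene','top'):
    d=get_image(n)
    for l in('loop_bar','latch_lever','keeper','bottle_tall','flask_plug','flask_foil'): print(n,l,[(w2ch(x['location']).round().tolist(),round(x['conf'],2)) for x in search_frame(l,d)][:2])
E
```

```text
[-153.97962503   12.980943    220.99507199] [ 0.54122779  0.37731484 -1.23208057]
bar latched [[315.0, 129.0], [277.0, 129.0], [353.0, 129.0]] lip [[315.0, 138.0]] levertip [[315.0, -82.0]] plate front [[334.0, 89.0]] doortop out [[268.0, 120.0]]
[125, 126, 126, 125, 125, 126, 128, 131, 129, 129, 127, 126, 127, 126, 124, 125, 127, 127, 120, 89, 151, 180, 179, 179, 180, 180, 181, 180, 168, 144, 167, 169, 166, 173, 173, 172, 172, 173, 174, 173, 171, 172, 174, 174, 175, 175, 176, 176, 175, 174, 173, 173, 173, 173, 175, 178, 178, 174, 171, 171, 171, 172, 171, 172, 174, 176, 177, 174, 172, 172, 172, 175, 175, 174, 175, 175, 174, 173, 143, 101, 130, 125, 124, 124, 124, 124, 124, 122, 123, 122, 123, 123, 122, 120, 118, 118, 107, 95, 144, 178, 178, 179, 179, 178, 178, 179, 178, 179, 179, 179, 178, 178, 179, 178, 179, 178, 179, 179, 178, 179, 178, 179, 179, 178, 179, 179, 179, 179, 178, 179, 179, 179, 178, 178, 179, 178, 179, 179, 179, 179]
doorcol [173, 173, 173, 169, 172, 178, 178, 174, 172, 171, 172, 171, 171, 173, 173, 176, 179, 179, 174, 174, 173, 176, 176, 174, 173, 172, 172, 172, 149, 
[... 957 characters left out ...]
4.0, 128.0], 0.81), ([-61.0, 6.0, 86.0], 0.74)]
wrist flask_plug [([-117.0, -225.0, 47.0], 0.78), ([-61.0, 3.0, 86.0], 0.66)]
wrist flask_foil [([-134.0, 154.0, 76.0], 0.59)]
scene loop_bar [([-35.0, -6.0, 90.0], 0.58)]
scene latch_lever [([4.0, 7.0, 98.0], 0.88)]
scene keeper [([-63.0, 8.0, 88.0], 0.91)]
scene bottle_tall [([-43.0, 133.0, 103.0], 0.86)]
scene flask_plug [([-104.0, -254.0, 67.0], 0.78), ([-1.0, -11.0, 81.0], 0.18)]
scene flask_foil [([-132.0, 149.0, 58.0], 0.64)]
top loop_bar [([-10.0, -12.0, 92.0], 0.38)]
top latch_lever [([28.0, 13.0, 97.0], 0.86)]
top keeper [([-57.0, -47.0, 86.0], 0.93)]
top bottle_tall []
top flask_plug [([-123.0, -234.0, 67.0], 0.66)]
top flask_foil []
```

The lever is flat (z≈97, x≈28). The keeper lip is at row 138, exactly the door-home prediction. No bar shows above or in front of the keeper, so it is drawn in under the lip, and the bottle and flasks are where they were. I'll do one last check for the bar ends beside the keeper, then hand in.

```bash
python3 - <<'E'
from h import *
p=get_image('wrist')['pixels'].mean(axis=2)
print(p[112:142,284:290].mean(axis=1).round().astype(int).tolist()); print(p[112:142,341:346].mean(axis=1).round().astype(int).tolist())
ok=min(p[122:136,284:290].mean(axis=1))<150
print(ok)
if ok: print(job_done())
E
```

```text
[161, 158, 158, 159, 160, 159, 158, 159, 159, 160, 157, 150, 125, 109, 98, 124, 118, 128, 129, 123, 114, 101, 84, 92, 124, 152, 152, 154, 157, 158]
[155, 155, 156, 155, 156, 151, 151, 151, 151, 151, 148, 138, 109, 86, 93, 121, 98, 108, 117, 122, 120, 115, 105, 104, 136, 173, 178, 177, 178, 177]
True
the job is handed in; nothing more can be done
None
```

The job is handed in at about 27 s of the 67 s allowed. The plates are pushed home, the door is shut and the loop is hooked under the keeper's lip. The lever is flat, and the bottle and flasks show no sign of having moved.

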